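# Honeycomb the stud nuts and close the keeper bar

## Task

Stow the two loose big hex nuts from the bench in the steel tray: set them down flat (do not drop them) in front of the row of three, nested in its two hollows with flat faces touching, so that all five nuts make one tight honeycomb. Then slide the tray's keeper bar, the one with the knurled brass knob, up snug against them so they cannot shift at sea, and let go. Leave the governor weight, the stand of copper rings and the bronze handwheel where they are.

Things in the scene. Friction and masses are not known exactly. Their poses are not given: they have to be found in the camera images.
- tray: fixed low steel tray on welded feet, 234 mm along its x, 195 mm along its y; origin at the centre of its underside, on the bench. Its +x end is the far end, where the row of three stands against the end wall. Floor 30 mm above the bench; inside 222 mm (x -111 to +111) by 183 mm (y -91.5 to +91.5); walls 6 mm thick, only 12 mm above the floor (42 mm above the bench).
- bar (a joint): travel in m of the keeper bar along the tray's +x: 0 = fully open (near end), stop at 0.095; it starts at 0 to 0.02 and reaches about 0.084 when snug against the finished honeycomb. It slides with about 3 N of friction, about 6 N while pushing two nuts along, and stays where it is left. Nuts, tray and bar are lightly oiled.
- bar_knob (a point): middle of the upright knurled brass knob on the middle of the keeper bar: 28 mm diameter, 60 to 90 mm above the bench; this point is 75 mm above the bench. The aluminium bar below is 178 mm long across the tray, 12 mm thick, its top 60 mm above the bench; on each end a saddle 34 mm long lies over the side wall.
- bar_face (a point): middle of the bar's flat face towards the nuts (6 mm in front of the knob's axis, 48 mm above the bench); x points along the tray's +x, to the nuts.
- row1_mid (a point): nut at the tray's -y end of the row of three already in the tray, same kind as spare1. The row stands loose along the tray's y at a pitch of about 60.6 mm, flats facing along y, centres at tray x = about +76 mm. Nuts nested in its hollows have their centres at tray x = about +24 mm (52 mm nearer the bar), half-way in y between two of the row.
- row2_mid (a point): the middle nut of the row, same kind as row1.
- row3_mid (a point): the nut at the +y end of the row, same kind as row1.
- spare1_mid (a point): one of the two loose nuts lying flat on the bench, on the robot's left: plain steel hex nut, 60 mm across flats, 69.3 across corners, 36 high, 40 mm bore right through, 0.44 to 0.66 kg. Point: its centre, 18 mm above its underside; z up; flats face its own +-y and 30 deg either side of +-x, corners lie on +-x; alike every 60 deg. Either may go in either hollow.
- spare2_mid (a point): the other loose nut on the bench, the same kind; farther from the robot.
- governor_weight: bystander: bright nickel-plated turned weight, 76 mm diameter, 98 mm tall, origin at the centre of its underside.
- ring_stand: bystander: wooden base 70 x 150 x 14 mm with two stacks of copper crush rings (56 mm diameter) on dowels, 99 mm tall in all; origin at the centre of its underside.
- handwheel: bystander: bronze globe valve handwheel lying flat, 178 mm diameter, 30 mm high; origin at the centre of its underside.
Not all that is in view belongs to the job. Leave any blue or turquoise look-alike of the part that bears spare1_mid alone.

How it is judged:
By the outcome, as a careful person would: the job done as asked, in the order asked, and still so for the second after the job is handed in, with the robot touching nothing.
It also fails if it takes over 64 s, if anything falls off the work surface, if the arm or the gripper's body presses on something with over 40 N, if the wrist force passes 120 N, or if a joint passes its speed limit or range.

## Robot

A 6-joint arm with a two-finger parallel gripper is mounted at the origin on the work surface. World frame = base frame: x ahead of the robot, y to its left, z up, the work surface at z = 0. Lengths are in m, angles in rad, forces in N, time in s.
With the tool pointing down it reaches from about 0.375 to 0.9 m from the base axis. Payload 3.1 kg.
Tool frame: the origin (TCP) lies on the centre line of the jaws, within the pads' length; the fingertips stand 19 mm ahead of it and the grasp point (between the pads) is the TCP; z points along the fingers, y is the line along which they close (so a half turn about z gives the same grasp; the last joint's range is limited). The gripper opens to 85 mm and grips with 20 to 120 N. Pads are 22 mm wide; open, the fingers measure 114 mm over their backs; the gripper's body (76 mm by 85 mm) begins 54 mm behind the grasp point. The pads swing forward as they close: fully open they stand 13 mm farther back than shut.
Start: joints at [-1.514, 0.527, 1.433, -0, 1.181, -0.178], TCP at [0.145, -0.608, 0.25] pointing down, gripper open.
Joint ranges: [-3.08, 3.08], [-0.75, 2.2], [0.22, 2.44], [-1.43, 4.57], [0, 2.65], [-2.85, 2.85]. Speed limits (rad/s): [2.79, 2.79, 3.14, 3.14, 3.14, 3.14].

## Interface

Orientations are given as a rotation vector (axis times angle).
In Python, from station import env gives the robot as it stands. The module is installed in compiled form; this text tells all that it offers.
- The arm moves only by the tool carry_out, never from a script. Its argument "increments" is a list of rows, each an object of numbers: "dx", "dy", "dz": the shift along the tool's x, y, z scaled (see below); "wx", "wy", "wz": the turn, a rotation vector about the tool's x, y, z scaled (see below). A call has 1 to 10 rows; each row is the pose to reach, as a shift and turn from the pose commanded when the call began, along the tool's axes at that moment; what a row does not reach only later rows make up. The controller multiplies each number of a shift by 80 cm and each number of a turn by 90 degrees. A row lasts 1/10 s, in which the tool goes at most 50 mm and 8.59 degrees, less where a joint would pass 70% of its speed; a pose out of reach is approached as far as the arm can. A call with a number of a shift or a turn outside -1 to 1 is refused whole. A call with a gripper value outside its range is refused whole. "gripper" is the opening, from -1 (shut) to 1 (fully open), so that 0 is half open, set as the call begins (left out, the last holds). The fingers move at their own pace and stop on an object; "grip_force" is the grip in N (left out, the last holds). Time passes only in rows, so rows that repeat a pose let the fingers close. It gives the time, the measured TCP pose, the force, the opening and the grip force at its end, in the units of the state.
- env.state(): the state, without advancing time (a new reading comes with each control period).
- env.camera(name): name is "scene" or "top"; returns a dict with "color" (384x512x3 uint8, red, green, blue), "mtx" (3x3 intrinsics, pixels), "R" (3x3) and "t" (3): a world point X has camera coordinates R X + t. Camera axes: x right, y down, z forward; pixel columns grow to the right and rows downward; lengths in m; the calibration is good to about 2 mm. A picture is of the moment at which its call begins. There is no depth.
- env.finish_job(): hands the job in; it is judged then, once.
The state is a dict: "time_s": time; "qpos": joint angles; "joint_vel": joint speeds; "joint_efforts": joint torques, N m; "position": TCP position; "tcp_rot": TCP orientation; "wrist_force": force on the tool from outside, world axes, zero at the start; "moment": the same for the moment, N m; "finger_gap": finger opening in m; "gripper_force": force on a finger pad.
Only numpy, scipy, OpenCV 4.12 (cv2) and the standard library are available. Lean on these libraries where they do the work, as an engineer would, in place of code of your own. Each camera call takes 0.05 s, during which the arm holds its last target. There are 200 camera calls.

## Working session

There is one attempt and no reset: what is moved stays moved. The work goes in short steps, Python scripts to look and compute and a tool call to move; the robot and the scene stay as the last step left them, time stands still between calls to the robot, and variables do not carry over. Pictures are saved under pics/ and viewed, at most 10 in all, crops included, and the job is handed in when it is done.

Besides the shell and the picture viewer there is one more tool, called after "Request:" by a JSON object that holds its "api" and its "payload". carry_out: Moves the arm, as the interface text tells. Its arguments: {"type":"object","properties":{"increments":{"type":"array","items":{"type":"object","properties":{"dx":{"type":"number"},"dy":{"type":"number"},"dz":{"type":"number"},"wx":{"type":"number"},"wy":{"type":"number"},"wz":{"type":"number"}}}},"gripper":{"type":"number"},"grip_force":{"type":"number"}},"required":["increments"]}

```bash
mkdir -p pics; ls
cat > h.py <<'E'
import numpy as np, cv2
from station import env
def snap(cam,name=None):
    c=env.camera(cam)
    if name: cv2.imwrite('pics/'+name,c['color'][:,:,::-1])
    return c
def ray(c,u,v,z):
    K,R,t=np.array(c['mtx']),np.array(c['R']),np.array(c['t'])
    d=R.T@np.linalg.solve(K,[u,v,1.]);o=-R.T@t
    return o+d*(z-o[2])/d[2]
def proj(c,X):
    p=np.array(c['mtx'])@(np.array(c['R'])@np.array(X)+np.array(c['t']));return p[:2]/p[2]
E
python3 - <<'E'
from h import *
a=snap('top','top0.png');b=snap('scene','scene0.png')
for c in (a,b): print(np.round(c['mtx'],1),np.round(-np.array(c['R']).T@c['t'],3),np.round(c['R'],3))
print(env.state())
E
```

```text
pics
[[405.1   0.  251.3]
 [  0.  405.1 190.4]
 [  0.    0.    1. ]] [ 0.477 -0.044  1.204] [[ 0.009 -1.     0.005]
 [-0.994 -0.01  -0.108]
 [ 0.108 -0.004 -0.994]]
[[467.7   0.  259.1]
 [  0.  467.7 191.8]
 [  0.    0.    1. ]] [ 1.112 -0.366  0.987] [[ 0.558  0.83   0.002]
 [ 0.681 -0.457 -0.572]
 [-0.473  0.321 -0.82 ]]
{'time_s': 0.1, 'qpos': array([-1.51452473e+00,  5.28356087e-01,  1.43379646e+00,  6.03029192e-06,
        1.18141363e+00, -1.78488669e-01]), 'joint_vel': array([ 0.00065933, -0.00188279, -0.00316189,  0.00102493,  0.00150751,
       -0.00059137]), 'joint_efforts': array([-2.14757756e-04, -4.43304598e+01, -1.78586805e+01, -1.36692361e-04,
        3.88430228e-03,  2.01822439e-05]), 'position': array([ 0.14538274, -0.60721767,  0.24943487]), 'tcp_rot': array([-3.11801939e+00, -3.67680109e-01, -1.97937472e-04]), 'wrist_force': array([-0.14929031, -0.4220689 ,  0.58780756]), 'moment': array([0.04345447, 0.01531031, 0.02229703]), 'gripper_force': 0.0, 'finger_gap': 0.08558065519715487}
```

View pics/top0.png

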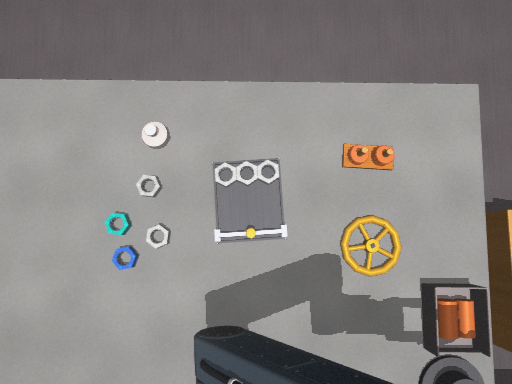

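View pics/scene0.png

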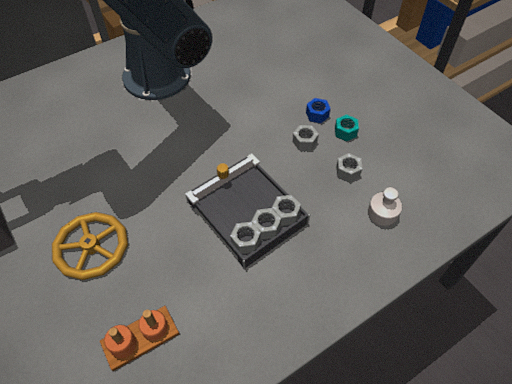

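The top view shows hex nuts at four places. Plain steel ones are at (148,186) and (157,236). Teal at (118,223) and blue at (124,257) are look-alikes to leave alone. The steel pair fits "plain steel". The tray spans about (214–287, 158–242), with the bar at the bottom of it and its knob at (251,233). I'll confirm this in an enlarged crop and measure.

Run:
```python
from h import *
a=env.camera('top');b=env.camera('scene')
im=a['color'][:,:,::-1]
cv2.imwrite('pics/crop0.png',cv2.resize(im[125:270,100:300],None,fx=4,fy=4,interpolation=cv2.INTER_CUBIC))
def blobs(c,lo,box,satmax=40):
    x0,y0,x1,y1=box
    hsv=cv2.cvtColor(c['color'],cv2.COLOR_RGB2HSV)
    m=((hsv[...,2]>lo)&(hsv[...,1]<satmax)).astype(np.uint8)
    k=np.zeros_like(m);k[y0:y1,x0:x1]=1;m*=k
    cs,_=cv2.findContours(m,cv2.RETR_EXTERNAL,cv2.CHAIN_APPROX_NONE)
    return [q for q in cs if cv2.contourArea(q)>60]
for lo in (140,160,180):
  for nm,c,box in (('top',a,(100,110,300,270)),('scene',b,(170,80,420,270))):
    for q in blobs(c,lo,box):
        (cx,cy),(w,h),an=cv2.minAreaRect(q);M=cv2.moments(q);u,v=M['m10']/M['m00'],M['m01']/M['m00']
        print(lo,nm,np.round([u,v,cv2.contourArea(q),w,h,an],1),np.round(ray(c,u,v,.036),4))
for nm,c in (('top',a),('scene',b)):
    hsv=cv2.cvtColor(c['color'],cv2.COLOR_RGB2HSV);m=cv2.inRange(hsv,(15,150,100),(32,255,255))
    n,l,s,ce=cv2.connectedComponentsWithStats(m)
    for i in range(1,n):
        if s[i,4]>20: print(nm,'brass',s[i],ce[i].round(1),ray(c,*ce[i],.09 if nm=='top' else .078).round(4))
```

```text
140 top [  200.4   188.  30961.    199.    159.      0. ] [0.6092 0.098  0.036 ]
140 scene [ 264.8  220.2 1384.5   26.7   75.1   54.7] [ 0.6389 -0.0286  0.036 ]
140 scene [386.5 203.  679.5  29.5  30.4  63.4] [0.7638 0.2455 0.036 ]
140 scene [199.7 189.5 167.   12.1  37.1  62.7] [ 0.4751 -0.1128  0.036 ]
140 scene [349.7 162.8 326.5  20.3  23.   84.3] [0.6179 0.2521 0.036 ]
140 scene [245.  161.9 137.   11.6  31.6  56.3] [0.4644 0.0283 0.036 ]
140 scene [305.5 132.9 288.5  20.5  19.1  45. ] [0.4714 0.2196 0.036 ]
160 top [  207.    185.4 27070.5   159.    199.     90. ] [0.617  0.0791 0.036 ]
160 scene [255.  226.9 865.5  25.3  50.5  55. ] [ 0.6414 -0.0582  0.036 ]
160 scene [286.1 206.  382.5  20.   26.   90. ] [0.6345 0.0368 0.036 ]
160 scene [386.5 203.  660.   29.4  29.1  71.6] [0.7638 0.2455 0.036 ]
160 scene [199.5 189.6 144.   11.6  36.7  63.4] [ 0.4752 -0.1134  0.036 ]
160 scene [349.2 163.3  63.   18.   22.   90. ] [0.6185 0.2499 0.036 ]
160 scene [244.8 161.9 117.   11.4  31.1  56.3] [0.4642 0.0278 0.036 ]
180 top [225.3 234.5 141.5  12.   31.   90. ] [0.4758 0.0239 0.036 ]
[... 246 characters left out ...]
    63.5   87.1] [ 0.6561 -0.0346  0.036 ]
180 top [153.9 133.5 467.   24.7  24.7  45. ] [0.769  0.2385 0.036 ]
180 scene [383.7 206.9 334.5  31.   21.8  22.4] [0.7684 0.2322 0.036 ]
180 scene [390.6 192.7 104.5  12.   11.3  45. ] [0.7468 0.2749 0.036 ]
180 scene [200.  189.5 130.   11.1  36.1  56.3] [ 0.4754 -0.1123  0.036 ]
180 scene [244.8 162.1 105.    9.8  31.4  70.2] [0.4645 0.0277 0.036 ]
top brass [ 341  216   60   60 1631] [370.7 245.5] [ 0.4495 -0.3768  0.09  ]
top brass [246 228   9  10  65] [250.5 232.4] [ 0.4821 -0.0481  0.09  ]
scene brass [217 164  11   9  78] [222.2 167.9] [ 0.4776 -0.046   0.078 ]
scene brass [  52  213   75   66 2156] [ 88.5 245.4] [ 0.4981 -0.4009  0.078 ]
```

View pics/crop0.png

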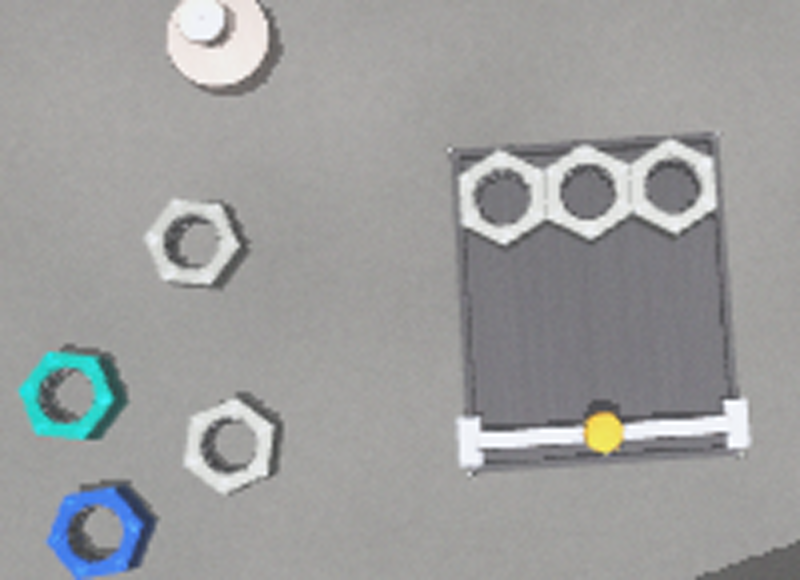

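The crop confirms plain steel nuts at top pixels (147,185) and (156,236). The teal and blue ones at (118,223) and (124,257) stay untouched. The row of three is centred at (246,172) and the knob is at (250.5,232). Next I'll get yaws and the tray frame.

```bash
cat >> h.py <<'E'
def topblobs(c,box,lo=180,amin=150):
    x0,y0,x1,y1=box
    hsv=cv2.cvtColor(c['color'],cv2.COLOR_RGB2HSV)
    m=((hsv[...,2]>lo)&(hsv[...,1]<40)).astype(np.uint8)
    k=np.zeros_like(m);k[y0:y1,x0:x1]=1;m*=k
    cs,_=cv2.findContours(m,cv2.RETR_EXTERNAL,cv2.CHAIN_APPROX_NONE)
    return [q for q in cs if cv2.contourArea(q)>amin]
def hexfit(c,q,z):
    P=np.array([ray(c,*p[0],z)[:2] for p in q]); M=cv2.moments(q)
    ctr=ray(c,M['m10']/M['m00'],M['m01']/M['m00'],z)[:2]
    d=P-ctr;r=np.hypot(*d.T);th=np.arctan2(d[:,1],d[:,0])
    s=(r-r.mean())@np.exp(6j*th)
    return ctr,np.degrees(np.angle(s))/6   # a corner direction, mod 60
E
python3 - <<'E'
from h import *
for k in range(2):
    a=env.camera('top')
    for nm,box in (('s1',(140,215,175,255)),('s2',(135,165,162,205))):
        for lo in (180,170):
            for q in topblobs(a,box,lo): print(nm,lo,*[np.round(v,4) for v in hexfit(a,q,.036)],cv2.contourArea(q))
for lo in (175,185):
    q=max(topblobs(a,(205,150,290,195),lo),key=cv2.contourArea)
    m=np.zeros(a['color'].shape[:2],np.uint8);cv2.drawContours(m,[q],-1,1,-1)
    P=np.array([ray(a,u,v,.066)[:2] for v,u in np.argwhere(m)])
    c=P.mean(0);w,V=np.linalg.eigh(np.cov((P-c).T));e=V[:,1]*np.sign(V[1,1])
    print('row',lo,c.round(4),'tray y dir deg',np.degrees(np.arctan2(e[1],e[0])).round(2),np.sqrt(w))
    L=(P-c)@e;print('extent',L.min(),L.max(),((P-c)@V[:,0]).min(),((P-c)@V[:,0]).max())
# bar saddles, top 60ish mm
S=[]
for q in topblobs(a,(210,220,295,250),180,60):
    M=cv2.moments(q);S.append(ray(a,M['m10']/M['m00'],M['m01']/M['m00'],.06)[:2])
print('bar',S)
E
```

```text
s1 180 [0.4693 0.2206] -6.5385 351.0
s1 170 [0.4695 0.2207] -5.1021 360.0
s2 180 [0.6168 0.2526] 23.7547 334.0
s2 170 [0.6167 0.2532] 24.0004 347.0
s1 180 [0.4694 0.2205] -6.0325 351.0
s1 170 [0.4696 0.2208] -6.4165 362.0
s2 180 [0.6166 0.2527] 23.5524 337.0
s2 170 [0.6168 0.2534] 23.7998 347.0
row 175 [ 0.6516 -0.0349] tray y dir deg 94.38 [0.01552963 0.05186931]
extent -0.09063694634215462 0.09003301819337305 -0.03299681552817714 0.03323850340593885
row 185 [ 0.6515 -0.0353] tray y dir deg 94.41 [0.01543273 0.05180999]
extent -0.09029025539562514 0.09038932297603904 -0.03296140741750364 0.03308442588977795
bar [array([0.47586202, 0.02248754]), array([ 0.48675381, -0.11739883])]
```

```bash
cat >> h.py <<'E'
from scipy.spatial.transform import Rotation as Ro
def inc(pos,yaw_y):
    """increments to reach TCP pos, pointing down, tool y along world angle yaw_y (deg)"""
    s=env.state();R0=Ro.from_rotvec(s['tcp_rot'])
    a=np.radians(yaw_y);y=np.array([np.cos(a),np.sin(a),0]);z=np.array([0,0,-1.]);x=np.cross(y,z)
    R1=Ro.from_matrix(np.c_[x,y,z])
    print('t',round(s['time_s'],2),'at',np.round(s['position'],4),'gap',round(s['finger_gap'],4),'F',np.round(s['wrist_force'],1))
    print('d',np.round(R0.inv().apply(np.array(pos)-s['position'])/.8,4),'w',np.round((R0.inv()*R1).as_rotvec()/(np.pi/2),4))
E
python3 -c "
from h import *
inc([.5934,.2554,.20],-6.2)"
```

```text
t 0.3 at [ 0.1454 -0.6076  0.25  ] gap 0.0854 F [ 0.2  0.  -0.1]
d [ 0.7956 -0.9189  0.0632] w [-3.000e-04 -3.000e-04 -7.817e-01]
```

Request:
{"api": "carry_out", "payload": {"increments": [{"dx":0.7956,"dy":-0.9189,"dz":0.06,"wz":-0.78},{"dx":0.7956,"dy":-0.9189,"dz":0.06,"wz":-0.78},{"dx":0.7956,"dy":-0.9189,"dz":0.06,"wz":-0.78},{"dx":0.7956,"dy":-0.9189,"dz":0.06,"wz":-0.78},{"dx":0.7956,"dy":-0.9189,"dz":0.06,"wz":-0.78},{"dx":0.7956,"dy":-0.9189,"dz":0.06,"wz":-0.78},{"dx":0.7956,"dy":-0.9189,"dz":0.06,"wz":-0.78},{"dx":0.7956,"dy":-0.9189,"dz":0.06,"wz":-0.78},{"dx":0.7956,"dy":-0.9189,"dz":0.06,"wz":-0.78},{"dx":0.7956,"dy":-0.9189,"dz":0.06,"wz":-0.78}], "gripper": -0.25, "grip_force": 60}}

```text
schema error: expected keys dx, dy, dz, wx, wy, wz
```

```bash
python3 -c "
from h import *
inc([.5934,.2554,.12],-6.2)"
```

```text
t 0.3 at [ 0.1454 -0.6076  0.25  ] gap 0.0854 F [ 0.2  0.  -0.1]
d [ 0.7955 -0.9188  0.1632] w [-3.000e-04 -3.000e-04 -7.817e-01]
```

Request:
{"api": "carry_out", "payload": {"increments": [{"dx":0.7956,"dy":-0.9189,"dz":0.06,"wx":0,"wy":0,"wz":-0.78},{"dx":0.7956,"dy":-0.9189,"dz":0.06,"wx":0,"wy":0,"wz":-0.78},{"dx":0.7956,"dy":-0.9189,"dz":0.06,"wx":0,"wy":0,"wz":-0.78},{"dx":0.7956,"dy":-0.9189,"dz":0.06,"wx":0,"wy":0,"wz":-0.78},{"dx":0.7956,"dy":-0.9189,"dz":0.06,"wx":0,"wy":0,"wz":-0.78},{"dx":0.7956,"dy":-0.9189,"dz":0.06,"wx":0,"wy":0,"wz":-0.78},{"dx":0.7956,"dy":-0.9189,"dz":0.06,"wx":0,"wy":0,"wz":-0.78},{"dx":0.7956,"dy":-0.9189,"dz":0.06,"wx":0,"wy":0,"wz":-0.78},{"dx":0.7956,"dy":-0.9189,"dz":0.06,"wx":0,"wy":0,"wz":-0.78},{"dx":0.7956,"dy":-0.9189,"dz":0.06,"wx":0,"wy":0,"wz":-0.78}], "gripper": -0.25, "grip_force": 60}}

```text
time_s: 1.3
position: [0.3763, -0.163, 0.2259]
tcp_rot: [2.34, 2.094, 0.0]
wrist_force: [1.4, -0.4, 0.4]
finger_gap: 0.032
gripper_force: 0.0
```

```bash
python3 -c "
from h import *
inc([.5934,.2554,.12],-6.2)"
```

```text
t 1.3 at [ 0.3763 -0.163   0.2259] gap 0.032 F [ 1.4 -0.4  0.4]
d [0.5499 0.2117 0.1323] w [ 0.0007  0.0004 -0.0018]
```

Request:
{"api": "carry_out", "payload": {"increments": [{"dx":0.55,"dy":0.212,"dz":0.132,"wx":0,"wy":0,"wz":0},{"dx":0.55,"dy":0.212,"dz":0.132,"wx":0,"wy":0,"wz":0},{"dx":0.55,"dy":0.212,"dz":0.132,"wx":0,"wy":0,"wz":0},{"dx":0.55,"dy":0.212,"dz":0.132,"wx":0,"wy":0,"wz":0},{"dx":0.55,"dy":0.212,"dz":0.132,"wx":0,"wy":0,"wz":0},{"dx":0.55,"dy":0.212,"dz":0.132,"wx":0,"wy":0,"wz":0},{"dx":0.55,"dy":0.212,"dz":0.132,"wx":0,"wy":0,"wz":0},{"dx":0.55,"dy":0.212,"dz":0.132,"wx":0,"wy":0,"wz":0},{"dx":0.55,"dy":0.212,"dz":0.132,"wx":0,"wy":0,"wz":0},{"dx":0.55,"dy":0.212,"dz":0.132,"wx":0,"wy":0,"wz":0}]}}

```text
time_s: 2.3
position: [0.5938, 0.2572, 0.1192]
tcp_rot: [2.339, 2.097, 0.002]
wrist_force: [-1.1, -0.2, -0.0]
finger_gap: 0.032
gripper_force: 0.0
```

Run:
```python
from h import *
c=snap('scene')
inc([.5934,.2554,.065],-6.2)
cv2.imwrite('pics/c1.png',cv2.resize(c['color'][60:210,280:430,::-1],None,fx=4,fy=4,interpolation=cv2.INTER_CUBIC))
```

```text
t 2.35 at [0.5959 0.2608 0.1186] gap 0.0319 F [ 3.4  2.2 -0.2]
d [-0.0074 -0.0026  0.0669] w [ 0.0027 -0.0028  0.0005]
```

View pics/c1.png

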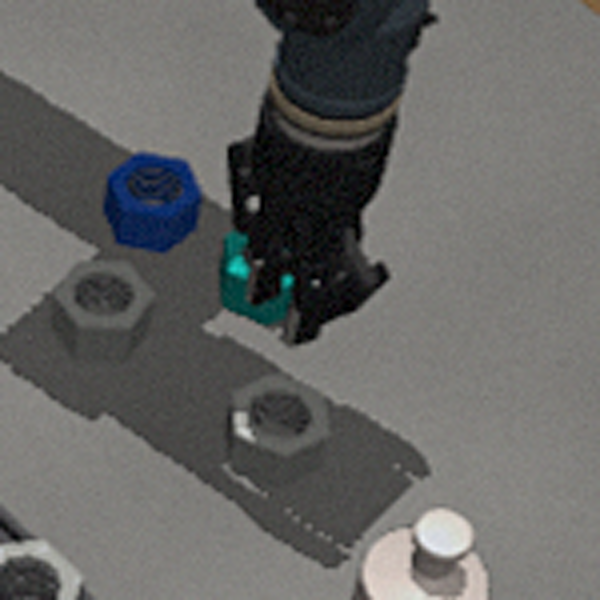

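The arm is above spare2, with the fingertips near crop (290,320) and the nut at (280,420). The measured position has not settled yet, so I'll hold briefly.

Request:
{"api": "carry_out", "payload": {"increments": [{"dx":0,"dy":0,"dz":0.06,"wx":0,"wy":0,"wz":0},{"dx":0,"dy":0,"dz":0.06,"wx":0,"wy":0,"wz":0},{"dx":0,"dy":0,"dz":0.06,"wx":0,"wy":0,"wz":0},{"dx":0,"dy":0,"dz":0.06,"wx":0,"wy":0,"wz":0}]}}

```text
time_s: 2.75
position: [0.5938, 0.2537, 0.0741]
tcp_rot: [2.341, 2.093, 0.004]
wrist_force: [0.1, 0.6, -0.3]
finger_gap: 0.0321
gripper_force: 0.0
```

Run:
```python
from h import *
inc([.5934,.2554,.025],-6.2)
R=Ro.from_rotvec(env.state()['tcp_rot']).as_matrix()
c=env.camera('scene')
p=np.array(env.state()['position'])
for s in (-1,1): print(proj(c,p+R@[0,s*.016,.019]).round(1))
cv2.imwrite('pics/c2.png',cv2.resize(c['color'][110:190,300:400,::-1],None,fx=6,fy=6,interpolation=cv2.INTER_CUBIC))
```

```text
t 2.75 at [0.5938 0.2537 0.0741] gap 0.0321 F [ 0.1  0.6 -0.3]
d [ 0.002  -0.0009  0.0614] w [ 0.0017 -0.0006 -0.0021]
[342.  147.6]
[348.9 156.1]
```

View pics/c2.png

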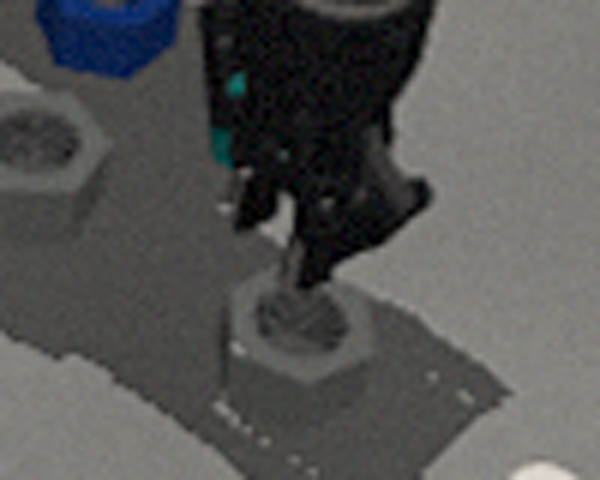

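The fingertips appear at crop (250,225) and (295,280), which match the model. The bore is at (303,320) and the descent line is right, so I'll go down and close.

Request:
{"api": "carry_out", "payload": {"increments": [{"dx":0.001,"dy":0,"dz":0.02,"wx":0,"wy":0,"wz":0},{"dx":0.001,"dy":0,"dz":0.035,"wx":0,"wy":0,"wz":0},{"dx":0.001,"dy":0,"dz":0.048,"wx":0,"wy":0,"wz":0},{"dx":0.001,"dy":0,"dz":0.058,"wx":0,"wy":0,"wz":0},{"dx":0.001,"dy":0,"dz":0.0605,"wx":0,"wy":0,"wz":0},{"dx":0.001,"dy":0,"dz":0.0605,"wx":0,"wy":0,"wz":0}]}}

```text
time_s: 3.4
position: [0.5924, 0.2547, 0.0228]
tcp_rot: [-2.341, -2.095, 0.002]
wrist_force: [-0.4, -0.2, -0.6]
finger_gap: 0.0321
gripper_force: 0.0
```

Request:
{"api": "carry_out", "payload": {"increments": [{"dx":0,"dy":0,"dz":0,"wx":0,"wy":0,"wz":0},{"dx":0,"dy":0,"dz":0,"wx":0,"wy":0,"wz":0},{"dx":0,"dy":0,"dz":0,"wx":0,"wy":0,"wz":0},{"dx":0,"dy":0,"dz":0,"wx":0,"wy":0,"wz":0},{"dx":0,"dy":0,"dz":0,"wx":0,"wy":0,"wz":0}], "gripper": -1, "grip_force": 70}}

```text
time_s: 3.9
position: [0.5933, 0.2549, 0.0242]
tcp_rot: [2.34, 2.095, 0.002]
wrist_force: [0.2, -0.0, 1.6]
finger_gap: 0.0088
gripper_force: 71.7
```

Run:
```python
from h import *
inc([.5934,.2554,.12],-6.2)
```

```text
t 3.9 at [0.5933 0.2549 0.0242] gap 0.0088 F [ 0.2 -0.   1.6]
d [ 0.0007  0.0002 -0.1198] w [ 0.0007 -0.0003 -0.0016]
```

Request:
{"api": "carry_out", "payload": {"increments": [{"dx":0,"dy":0,"dz":-0.01,"wx":0,"wy":0,"wz":0},{"dx":0,"dy":0,"dz":-0.03,"wx":0,"wy":0,"wz":0},{"dx":0,"dy":0,"dz":-0.06,"wx":0,"wy":0,"wz":0},{"dx":0,"dy":0,"dz":-0.1,"wx":0,"wy":0,"wz":0},{"dx":0,"dy":0,"dz":-0.12,"wx":0,"wy":0,"wz":0},{"dx":0,"dy":0,"dz":-0.12,"wx":0,"wy":0,"wz":0}]}}

```text
time_s: 4.5
position: [0.5946, 0.2553, 0.1229]
tcp_rot: [2.339, 2.093, 0.009]
wrist_force: [0.3, 0.2, -6.6]
finger_gap: 0.009
gripper_force: 71.1
```

Run:
```python
from h import *
inc([.5688,.0029,.12],-25.6)
c=env.camera('scene')
cv2.imwrite('pics/c3.png',cv2.resize(c['color'][80:180,290:400,::-1],None,fx=5,fy=5,interpolation=cv2.INTER_CUBIC))
```

```text
t 4.5 at [0.5946 0.2553 0.1229] gap 0.009 F [ 0.3  0.2 -6.6]
d [-0.3171  0.0028  0.003 ] w [ 0.0035 -0.002   0.214 ]
```

View pics/c3.png

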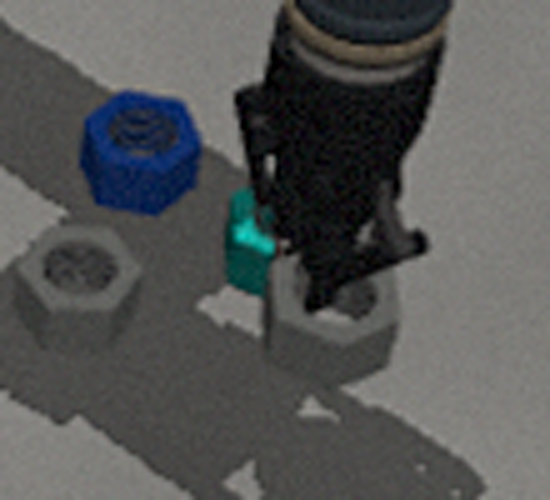

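The nut at crop (335,310) is held level, with 6.6 N on the wrist. I'll carry it over hollow A.

Request:
{"api": "carry_out", "payload": {"increments": [{"dx":-0.03,"dy":0,"dz":0,"wx":0,"wy":0,"wz":0.03},{"dx":-0.08,"dy":0,"dz":0,"wx":0,"wy":0,"wz":0.07},{"dx":-0.13,"dy":0,"dz":0,"wx":0,"wy":0,"wz":0.11},{"dx":-0.18,"dy":0,"dz":0,"wx":0,"wy":0,"wz":0.15},{"dx":-0.23,"dy":0,"dz":0,"wx":0,"wy":0,"wz":0.18},{"dx":-0.27,"dy":0.002,"dz":0,"wx":0,"wy":0,"wz":0.2},{"dx":-0.3,"dy":0.003,"dz":0.001,"wx":0,"wy":0,"wz":0.213},{"dx":-0.313,"dy":0.003,"dz":0.003,"wx":0,"wy":0,"wz":0.213},{"dx":-0.317,"dy":0.003,"dz":0.003,"wx":0,"wy":0,"wz":0.213},{"dx":-0.317,"dy":0.003,"dz":0.003,"wx":0,"wy":0,"wz":0.213}]}}

```text
time_s: 5.55
position: [0.5665, 0.0029, 0.1165]
tcp_rot: [-2.656, -1.675, 0.002]
wrist_force: [0.9, 0.1, -6.2]
finger_gap: 0.009
gripper_force: 71.2
```

Run:
```python
from h import *
inc([.5688,.0029,.0547],-25.6)
```

```text
t 5.55 at [0.5665 0.0029 0.1165] gap 0.009 F [ 0.9  0.1 -6.2]
d [0.0012 0.0027 0.0772] w [-0.0013  0.      0.0008]
```

Request:
{"api": "carry_out", "payload": {"increments": [{"dx":0.001,"dy":0.002,"dz":0.02,"wx":0,"wy":0,"wz":0},{"dx":0.001,"dy":0.002,"dz":0.04,"wx":0,"wy":0,"wz":0},{"dx":0.001,"dy":0.002,"dz":0.055,"wx":0,"wy":0,"wz":0},{"dx":0.001,"dy":0.002,"dz":0.064,"wx":0,"wy":0,"wz":0},{"dx":0.001,"dy":0.002,"dz":0.066,"wx":0,"wy":0,"wz":0},{"dx":0.001,"dy":0.002,"dz":0.066,"wx":0,"wy":0,"wz":0},{"dx":0.001,"dy":0.002,"dz":0.066,"wx":0,"wy":0,"wz":0}]}}

```text
time_s: 6.25
position: [0.5695, 0.0025, 0.065]
tcp_rot: [2.656, 1.676, 0.002]
wrist_force: [-0.4, 1.1, -7.1]
finger_gap: 0.0089
gripper_force: 71.1
```

Run:
```python
from h import *
inc([.5688,.0029,.0547],-25.6)
```

```text
t 6.25 at [0.5695 0.0025 0.065 ] gap 0.0089 F [-0.4  1.1 -7.1]
d [ 0.     -0.001   0.0128] w [ 0.0008 -0.0002  0.0011]
```

Request:
{"api": "carry_out", "payload": {"increments": [{"dx":0,"dy":0,"dz":0.004,"wx":0,"wy":0,"wz":0},{"dx":0,"dy":0,"dz":0.007,"wx":0,"wy":0,"wz":0},{"dx":0,"dy":0,"dz":0.009,"wx":0,"wy":0,"wz":0},{"dx":0,"dy":0,"dz":0.011,"wx":0,"wy":0,"wz":0},{"dx":0,"dy":0,"dz":0.012,"wx":0,"wy":0,"wz":0},{"dx":0,"dy":0,"dz":0.013,"wx":0,"wy":0,"wz":0},{"dx":0,"dy":0,"dz":0.013,"wx":0,"wy":0,"wz":0},{"dx":0,"dy":0,"dz":0.013,"wx":0,"wy":0,"wz":0}]}}

```text
time_s: 7.05
position: [0.5691, 0.0024, 0.0542]
tcp_rot: [2.657, 1.676, 0.001]
wrist_force: [-1.0, 0.2, -4.5]
finger_gap: 0.0091
gripper_force: 71.2
```

Request:
{"api": "carry_out", "payload": {"increments": [{"dx":0,"dy":0,"dz":0.0005,"wx":0,"wy":0,"wz":0},{"dx":0,"dy":0,"dz":0.001,"wx":0,"wy":0,"wz":0},{"dx":0,"dy":0,"dz":0.001,"wx":0,"wy":0,"wz":0}]}}

```text
time_s: 7.35
position: [0.5692, 0.0024, 0.0541]
tcp_rot: [2.656, 1.676, 0.001]
wrist_force: [-1.3, -0.0, 4.6]
finger_gap: 0.0091
gripper_force: 72.5
```

Request:
{"api": "carry_out", "payload": {"increments": [{"dx":0,"dy":0,"dz":0,"wx":0,"wy":0,"wz":0},{"dx":0,"dy":0,"dz":0,"wx":0,"wy":0,"wz":0},{"dx":0,"dy":0,"dz":0,"wx":0,"wy":0,"wz":0},{"dx":0,"dy":0,"dz":-0.02,"wx":0,"wy":0,"wz":0},{"dx":0,"dy":0,"dz":-0.06,"wx":0,"wy":0,"wz":0},{"dx":0,"dy":0,"dz":-0.11,"wx":0,"wy":0,"wz":0},{"dx":0,"dy":0,"dz":-0.13,"wx":0,"wy":0,"wz":0}], "gripper": -0.25}}

```text
time_s: 8.05
position: [0.5709, 0.0022, 0.1605]
tcp_rot: [2.654, 1.674, 0.007]
wrist_force: [0.6, 0.2, -0.3]
finger_gap: 0.0318
gripper_force: 0.0
```

Run:
```python
from h import *
r=np.radians(203.8)
print(np.array([.4695,.2207])+.025*np.array([np.cos(r),np.sin(r)]))
inc([.4466,.2106,.12],23.8)
```

```text
[0.44662601 0.21061137]
t 8.05 at [0.5709 0.0022 0.1605] gap 0.0318 F [ 0.6  0.2 -0.3]
d [ 0.1681 -0.2527  0.0494] w [ 0.0039  0.0007 -0.5479]
```

Request:
{"api": "carry_out", "payload": {"increments": [{"dx":0.04,"dy":-0.05,"dz":0,"wx":0,"wy":0,"wz":-0.09},{"dx":0.07,"dy":-0.1,"dz":0,"wx":0,"wy":0,"wz":-0.18},{"dx":0.1,"dy":-0.15,"dz":0,"wx":0,"wy":0,"wz":-0.27},{"dx":0.13,"dy":-0.2,"dz":0.01,"wx":0,"wy":0,"wz":-0.36},{"dx":0.155,"dy":-0.235,"dz":0.02,"wx":0,"wy":0,"wz":-0.45},{"dx":0.165,"dy":-0.249,"dz":0.04,"wx":0,"wy":0,"wz":-0.53},{"dx":0.168,"dy":-0.2527,"dz":0.06,"wx":0,"wy":0,"wz":-0.548},{"dx":0.168,"dy":-0.2527,"dz":0.08,"wx":0,"wy":0,"wz":-0.548},{"dx":0.168,"dy":-0.2527,"dz":0.1,"wx":0,"wy":0,"wz":-0.548},{"dx":0.168,"dy":-0.2527,"dz":0.1,"wx":0,"wy":0,"wz":-0.548}]}}

```text
time_s: 9.05
position: [0.4434, 0.2108, 0.0757]
tcp_rot: [-1.714, -2.63, 0.004]
wrist_force: [-0.9, -0.2, 0.4]
finger_gap: 0.0321
gripper_force: 0.0
```

Run:
```python
from h import *
a=env.camera('top')
inc([.4466,.2106,.0245],23.8)
R=Ro.from_rotvec(env.state()['tcp_rot']).as_matrix();p=np.array(env.state()['position'])
b=env.camera('scene')
t1=np.vstack([a['color'][140:250,195:300],])
A=cv2.resize(a['color'][145:245,205:295],(450,500),interpolation=cv2.INTER_CUBIC)
B=cv2.resize(b['color'][90:190,260:330],(350,500),interpolation=cv2.INTER_CUBIC)
cv2.imwrite('pics/c4.png',np.hstack([A,B])[:,:,::-1])
for q in topblobs(a,(205,150,295,220),180): print(cv2.contourArea(q),cv2.boundingRect(q))
for q in topblobs(b,(260,90,330,190),60): pass
for s in (-1,1): print('tip crop',(proj(b,p+R@[0,s*.016,.019])-[260,90])*5+[450,0])
print('bore', (proj(b,[.4695,.2207,.036])-[260,90])*5+[450,0])
```

```text
t 9.1 at [0.444  0.2108 0.0766] gap 0.0323 F [-0.  -0.   0.8]
d [-0.0016  0.003   0.0651] w [-0.0012 -0.0003  0.0001]
355.0 (226, 183, 22, 23)
1059.5 (215, 160, 64, 26)
tip crop [611.37096993 150.89027141]
tip crop [662.9226442  174.30615503]
bore [676.97603767 211.33592297]
```

View pics/c4.png

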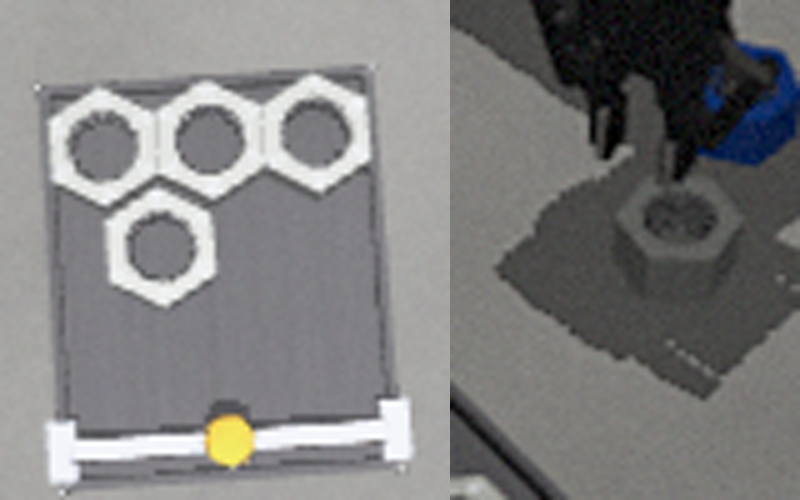

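Nut A sits at the left crop (160,247), aligned and a few mm off its hollow. On the right, the fingertips at (610,150) and (665,175) line up over spare1's bore at (677,211). I'll descend and grip.

Request:
{"api": "carry_out", "payload": {"increments": [{"dx":-0.001,"dy":0.002,"dz":0.015,"wx":0,"wy":0,"wz":0},{"dx":-0.001,"dy":0.002,"dz":0.03,"wx":0,"wy":0,"wz":0},{"dx":-0.001,"dy":0.002,"dz":0.045,"wx":0,"wy":0,"wz":0},{"dx":-0.001,"dy":0.002,"dz":0.058,"wx":0,"wy":0,"wz":0},{"dx":-0.001,"dy":0.002,"dz":0.0635,"wx":0,"wy":0,"wz":0},{"dx":-0.001,"dy":0.002,"dz":0.0635,"wx":0,"wy":0,"wz":0},{"dx":-0.001,"dy":0.002,"dz":0.0635,"wx":0,"wy":0,"wz":0}]}}

```text
time_s: 9.85
position: [0.4462, 0.2108, 0.0263]
tcp_rot: [-1.716, -2.632, 0.0]
wrist_force: [-0.2, -0.4, -0.9]
finger_gap: 0.0319
gripper_force: 0.0
```

Request:
{"api": "carry_out", "payload": {"increments": [{"dx":0,"dy":0,"dz":0,"wx":0,"wy":0,"wz":0},{"dx":0,"dy":0,"dz":0,"wx":0,"wy":0,"wz":0},{"dx":0,"dy":0,"dz":0,"wx":0,"wy":0,"wz":0},{"dx":0,"dy":0,"dz":0,"wx":0,"wy":0,"wz":0},{"dx":0,"dy":0,"dz":0,"wx":0,"wy":0,"wz":0}], "gripper": -1, "grip_force": 70}}

```text
time_s: 10.35
position: [0.447, 0.2109, 0.027]
tcp_rot: [1.715, 2.631, 0.002]
wrist_force: [2.0, -0.8, 6.5]
finger_gap: 0.0088
gripper_force: 75.0
```

Run:
```python
from h import *
inc([.4466,.2106,.13],23.8)
a=env.camera('top')
for q in topblobs(a,(205,175,295,220),180): print(*hexfit(a,q,.066),cv2.contourArea(q))
```

```text
t 10.35 at [0.447  0.2109 0.027 ] gap 0.0088 F [ 2.  -0.8  6.5]
d [-0.0002 -0.0004 -0.1287] w [0.0013 0.0003 0.0001]
[ 0.5902143  -0.00802534] 5.9374989247207095 355.0
[ 0.63254236 -0.02995893] -27.964397755244196 213.5
```

Request:
{"api": "carry_out", "payload": {"increments": [{"dx":0,"dy":0,"dz":-0.01,"wx":0,"wy":0,"wz":0},{"dx":0,"dy":0,"dz":-0.03,"wx":0,"wy":0,"wz":0},{"dx":0,"dy":0,"dz":-0.06,"wx":0,"wy":0,"wz":0},{"dx":0,"dy":0,"dz":-0.1,"wx":0,"wy":0,"wz":0},{"dx":0,"dy":0,"dz":-0.125,"wx":0,"wy":0,"wz":0},{"dx":0,"dy":0,"dz":-0.13,"wx":0,"wy":0,"wz":0}]}}

```text
time_s: 11.0
position: [0.4457, 0.2109, 0.1318]
tcp_rot: [1.715, 2.632, 0.001]
wrist_force: [-0.6, 0.0, -6.7]
finger_gap: 0.0086
gripper_force: 74.2
```

Run:
```python
from h import *
inc([.5756,-.0854,.12],34.4)
```

```text
t 11.0 at [0.4457 0.2109 0.1318] gap 0.0086 F [-0.6  0.  -6.7]
d [-0.4044 -0.001   0.0148] w [ 0.0005  0.     -0.1177]
```

Request:
{"api": "carry_out", "payload": {"increments": [{"dx":-0.03,"dy":0,"dz":0,"wx":0,"wy":0,"wz":-0.01},{"dx":-0.09,"dy":0,"dz":0,"wx":0,"wy":0,"wz":-0.03},{"dx":-0.15,"dy":0,"dz":0,"wx":0,"wy":0,"wz":-0.05},{"dx":-0.21,"dy":0,"dz":0,"wx":0,"wy":0,"wz":-0.07},{"dx":-0.27,"dy":0,"dz":0,"wx":0,"wy":0,"wz":-0.09},{"dx":-0.32,"dy":0,"dz":0,"wx":0,"wy":0,"wz":-0.105},{"dx":-0.36,"dy":0,"dz":0.004,"wx":0,"wy":0,"wz":-0.115},{"dx":-0.39,"dy":-0.001,"dz":0.01,"wx":0,"wy":0,"wz":-0.118},{"dx":-0.402,"dy":-0.001,"dz":0.015,"wx":0,"wy":0,"wz":-0.118},{"dx":-0.404,"dy":-0.001,"dz":0.015,"wx":0,"wy":0,"wz":-0.118}]}}

```text
time_s: 12.0
position: [0.5744, -0.0856, 0.1162]
tcp_rot: [-1.465, -2.773, 0.001]
wrist_force: [0.2, 0.2, -6.5]
finger_gap: 0.0087
gripper_force: 74.3
```

Request:
{"api": "carry_out", "payload": {"increments": [{"dx":0,"dy":0,"dz":0.01,"wx":0,"wy":0,"wz":0},{"dx":0,"dy":0,"dz":0.02,"wx":0,"wy":0,"wz":0},{"dx":0,"dy":0,"dz":0.025,"wx":0,"wy":0,"wz":0},{"dx":0,"dy":0,"dz":0.025,"wx":0,"wy":0,"wz":0},{"dx":0,"dy":0,"dz":0.025,"wx":0,"wy":0,"wz":0}]}}

```text
time_s: 12.5
position: [0.5758, -0.0846, 0.0984]
tcp_rot: [-1.463, -2.78, -0.0]
wrist_force: [0.4, -0.4, -6.2]
finger_gap: 0.0086
gripper_force: 74.1
```

Run:
```python
from h import *
inc([.5756,-.0854,.0675],34.4)
```

```text
t 12.5 at [ 0.5758 -0.0846  0.0984] gap 0.0086 F [ 0.4 -0.4 -6.2]
d [-0.0007 -0.0008  0.0386] w [-0.0001 -0.0002  0.0008]
```

Request:
{"api": "carry_out", "payload": {"increments": [{"dx":0.0007,"dy":0.0005,"dz":0.012,"wx":0,"wy":0,"wz":0},{"dx":0.0007,"dy":0.0005,"dz":0.024,"wx":0,"wy":0,"wz":0},{"dx":0.0007,"dy":0.0005,"dz":0.034,"wx":0,"wy":0,"wz":0},{"dx":0.0007,"dy":0.0005,"dz":0.041,"wx":0,"wy":0,"wz":0},{"dx":0.0007,"dy":0.0005,"dz":0.046,"wx":0,"wy":0,"wz":0},{"dx":0.0007,"dy":0.0005,"dz":0.049,"wx":0,"wy":0,"wz":0},{"dx":0.0007,"dy":0.0005,"dz":0.0505,"wx":0,"wy":0,"wz":0},{"dx":0.0007,"dy":0.0005,"dz":0.0515,"wx":0,"wy":0,"wz":0},{"dx":0.0007,"dy":0.0005,"dz":0.0515,"wx":0,"wy":0,"wz":0}]}}

```text
time_s: 13.4
position: [0.5761, -0.0846, 0.0574]
tcp_rot: [1.465, 2.779, 0.0]
wrist_force: [-0.2, -0.7, -6.3]
finger_gap: 0.0088
gripper_force: 74.3
```

Request:
{"api": "carry_out", "payload": {"increments": [{"dx":0,"dy":0,"dz":0.0005,"wx":0,"wy":0,"wz":0},{"dx":0,"dy":0,"dz":0.001,"wx":0,"wy":0,"wz":0},{"dx":0,"dy":0,"dz":0.0015,"wx":0,"wy":0,"wz":0},{"dx":0,"dy":0,"dz":0.0015,"wx":0,"wy":0,"wz":0}]}}

```text
time_s: 13.8
position: [0.5765, -0.0847, 0.0571]
tcp_rot: [1.464, 2.778, 0.0]
wrist_force: [-1.1, 0.0, 4.1]
finger_gap: 0.0089
gripper_force: 75.4
```

On the floor. I'll release, lift and look.

Request:
{"api": "carry_out", "payload": {"increments": [{"dx":0,"dy":0,"dz":0,"wx":0,"wy":0,"wz":0},{"dx":0,"dy":0,"dz":0,"wx":0,"wy":0,"wz":0},{"dx":0,"dy":0,"dz":0,"wx":0,"wy":0,"wz":0},{"dx":0,"dy":0,"dz":-0.02,"wx":0,"wy":0,"wz":0},{"dx":0,"dy":0,"dz":-0.06,"wx":0,"wy":0,"wz":0},{"dx":0,"dy":0,"dz":-0.11,"wx":0,"wy":0,"wz":0},{"dx":0,"dy":0,"dz":-0.13,"wx":0,"wy":0,"wz":0}], "gripper": -0.25}}

```text
time_s: 14.5
position: [0.5778, -0.0852, 0.1634]
tcp_rot: [1.462, 2.774, 0.002]
wrist_force: [1.3, -1.1, 0.8]
finger_gap: 0.032
gripper_force: 0.0
```

Run:
```python
from h import *
inc([.482,-.048,.15],-85.6)
print(env.state()['qpos'].round(2))
```

```text
t 14.5 at [ 0.5778 -0.0852  0.1634] gap 0.032 F [ 1.3 -1.1  0.8]
d [ 0.1061 -0.0726  0.016 ] w [ 4.6000e-03 -6.0000e-04  1.3336e+00]
[-0.34  0.58  1.62  0.    0.93 -0.94]
```

Request:
{"api": "carry_out", "payload": {"increments": [{"dx":0.02,"dy":-0.015,"dz":0,"wx":0,"wy":0,"wz":-0.09},{"dx":0.05,"dy":-0.03,"dz":0,"wx":0,"wy":0,"wz":-0.18},{"dx":0.08,"dy":-0.05,"dz":0,"wx":0,"wy":0,"wz":-0.27},{"dx":0.1,"dy":-0.065,"dz":0,"wx":0,"wy":0,"wz":-0.36},{"dx":0.106,"dy":-0.0726,"dz":0,"wx":0,"wy":0,"wz":-0.45},{"dx":0.106,"dy":-0.0726,"dz":0,"wx":0,"wy":0,"wz":-0.54},{"dx":0.106,"dy":-0.0726,"dz":0.01,"wx":0,"wy":0,"wz":-0.63},{"dx":0.106,"dy":-0.0726,"dz":0.016,"wx":0,"wy":0,"wz":-0.667},{"dx":0.106,"dy":-0.0726,"dz":0.016,"wx":0,"wy":0,"wz":-0.667},{"dx":0.106,"dy":-0.0726,"dz":0.016,"wx":0,"wy":0,"wz":-0.667}], "gripper": 0.18}}

```text
time_s: 15.5
position: [0.4802, -0.0475, 0.1473]
tcp_rot: [-0.12, 3.139, -0.0]
wrist_force: [-0.6, 0.8, 0.2]
finger_gap: 0.0504
gripper_force: 0.0
```

Run:
```python
from h import *
a=env.camera('top');b=env.camera('scene')
inc([.4815,-.048,.089],94.4)
A=cv2.resize(a['color'][145:245,205:295],(450,500),interpolation=cv2.INTER_CUBIC)
B=cv2.resize(b['color'][120:260,180:278],(350,500),interpolation=cv2.INTER_CUBIC)
cv2.imwrite('pics/c5.png',np.hstack([A,B])[:,:,::-1])
```

```text
t 15.6 at [ 0.4803 -0.0475  0.1475] gap 0.0504 F [ 0.5  0.5 -0.7]
d [-0.0014 -0.0007  0.0731] w [-0.0001  0.0003 -0.    ]
```

View pics/c5.png

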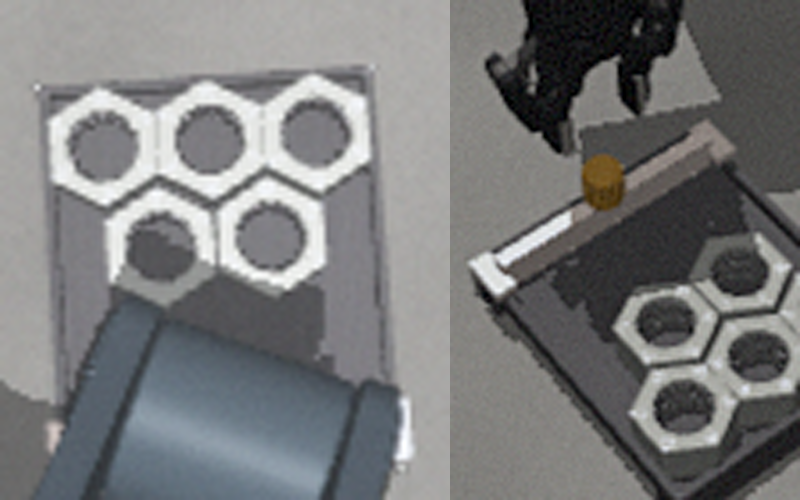

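Both nuts sit flat just short of their hollows, at left crop (160,247) and (270,235). The open jaws straddle the knob at right crop (603,180). I'll descend and grip the knob.

Request:
{"api": "carry_out", "payload": {"increments": [{"dx":-0.001,"dy":-0.0005,"dz":0.03,"wx":0,"wy":0,"wz":0},{"dx":-0.001,"dy":-0.0005,"dz":0.055,"wx":0,"wy":0,"wz":0},{"dx":-0.001,"dy":-0.0005,"dz":0.07,"wx":0,"wy":0,"wz":0},{"dx":-0.001,"dy":-0.0005,"dz":0.0735,"wx":0,"wy":0,"wz":0},{"dx":-0.001,"dy":-0.0005,"dz":0.0735,"wx":0,"wy":0,"wz":0},{"dx":-0.001,"dy":-0.0005,"dz":0.0735,"wx":0,"wy":0,"wz":0}]}}

```text
time_s: 16.2
position: [0.4814, -0.0479, 0.089]
tcp_rot: [-0.122, 3.138, -0.001]
wrist_force: [0.0, -0.0, 0.1]
finger_gap: 0.0505
gripper_force: 0.0
```

Request:
{"api": "carry_out", "payload": {"increments": [{"dx":0,"dy":0,"dz":0,"wx":0,"wy":0,"wz":0},{"dx":0,"dy":0,"dz":0,"wx":0,"wy":0,"wz":0},{"dx":0,"dy":0,"dz":0,"wx":0,"wy":0,"wz":0},{"dx":0,"dy":0,"dz":0,"wx":0,"wy":0,"wz":0}], "gripper": -1, "grip_force": 50}}

```text
time_s: 16.6
position: [0.4821, -0.049, 0.0895]
tcp_rot: [-0.123, 3.136, -0.004]
wrist_force: [-0.2, -5.0, 5.2]
finger_gap: 0.026
gripper_force: 49.2
```

Run:
```python
from h import *
s=env.state();p=s['position'];ex=np.array([.9971,.0767,0])
# snug knob x in tray: -16.6 mm; row mid at +76
k=np.array([.6516,-.0351,p[2]])-.0926*ex
print('snug knob',k)
inc(k,94.4); inc(p+ex*.05,94.4)
```

```text
snug knob [ 0.55926854 -0.04220242  0.08947429]
t 16.6 at [ 0.4821 -0.049   0.0895] gap 0.026 F [-0.2 -5.   5.2]
d [-0.0969  0.0009  0.0003] w [-0.0016  0.0018  0.001 ]
t 16.6 at [ 0.4821 -0.049   0.0895] gap 0.026 F [-0.2 -5.   5.2]
d [-0.0625 -0.0001  0.0002] w [-0.0016  0.0018  0.001 ]
```

Request:
{"api": "carry_out", "payload": {"increments": [{"dx":-0.005,"dy":-0.0005,"dz":0,"wx":0,"wy":0,"wz":0},{"dx":-0.015,"dy":-0.0005,"dz":0,"wx":0,"wy":0,"wz":0},{"dx":-0.028,"dy":-0.0005,"dz":0,"wx":0,"wy":0,"wz":0},{"dx":-0.04,"dy":-0.0005,"dz":0,"wx":0,"wy":0,"wz":0},{"dx":-0.052,"dy":-0.0005,"dz":0,"wx":0,"wy":0,"wz":0},{"dx":-0.063,"dy":-0.0005,"dz":0,"wx":0,"wy":0,"wz":0},{"dx":-0.071,"dy":-0.0005,"dz":0,"wx":0,"wy":0,"wz":0},{"dx":-0.076,"dy":-0.0005,"dz":0,"wx":0,"wy":0,"wz":0},{"dx":-0.078,"dy":-0.0005,"dz":0,"wx":0,"wy":0,"wz":0},{"dx":-0.078,"dy":-0.0005,"dz":0,"wx":0,"wy":0,"wz":0}]}}

```text
time_s: 17.6
position: [0.5436, -0.0443, 0.0895]
tcp_rot: [-0.123, 3.138, -0.003]
wrist_force: [-2.0, -5.1, 4.7]
finger_gap: 0.026
gripper_force: 49.3
```

Request:
{"api": "carry_out", "payload": {"increments": [{"dx":-0.002,"dy":0,"dz":0,"wx":0,"wy":0,"wz":0},{"dx":-0.004,"dy":0,"dz":0,"wx":0,"wy":0,"wz":0},{"dx":-0.006,"dy":0,"dz":0,"wx":0,"wy":0,"wz":0},{"dx":-0.008,"dy":0,"dz":0,"wx":0,"wy":0,"wz":0},{"dx":-0.01,"dy":0,"dz":0,"wx":0,"wy":0,"wz":0},{"dx":-0.012,"dy":0,"dz":0,"wx":0,"wy":0,"wz":0},{"dx":-0.014,"dy":0,"dz":0,"wx":0,"wy":0,"wz":0},{"dx":-0.014,"dy":0,"dz":0,"wx":0,"wy":0,"wz":0}]}}

```text
time_s: 18.4
position: [0.5537, -0.0435, 0.0895]
tcp_rot: [0.123, -3.138, 0.003]
wrist_force: [-3.2, -5.8, 7.7]
finger_gap: 0.0263
gripper_force: 49.3
```

Run:
```python
from h import *
inc([0.5593,-.0422,.0895],94.4)
b=env.camera('scene')
cv2.imwrite('pics/c6.png',cv2.resize(b['color'][130:270,190:310,::-1],None,fx=4,fy=4,interpolation=cv2.INTER_CUBIC))
```

```text
t 18.4 at [ 0.5537 -0.0435  0.0895] gap 0.0263 F [-3.2 -5.8  7.7]
d [-0.0071  0.0011  0.    ] w [-0.0011 -0.0007  0.0011]
```

View pics/c6.png

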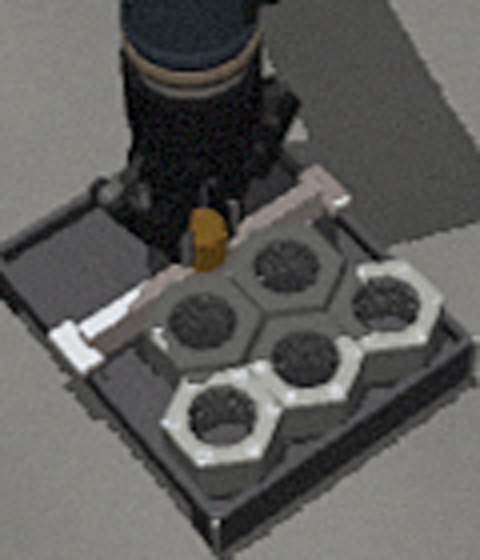

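The bar is close to the nuts and their gaps are nearly shut, with the knob at crop (208,240). I'll push on slowly and watch the force.

Request:
{"api": "carry_out", "payload": {"increments": [{"dx":-0.001,"dy":0,"dz":0,"wx":0,"wy":0,"wz":0},{"dx":-0.002,"dy":0,"dz":0,"wx":0,"wy":0,"wz":0},{"dx":-0.003,"dy":0,"dz":0,"wx":0,"wy":0,"wz":0},{"dx":-0.004,"dy":0,"dz":0,"wx":0,"wy":0,"wz":0},{"dx":-0.005,"dy":0,"dz":0,"wx":0,"wy":0,"wz":0},{"dx":-0.005,"dy":0,"dz":0,"wx":0,"wy":0,"wz":0}]}}

```text
time_s: 19.05
position: [0.5571, -0.0433, 0.0895]
tcp_rot: [0.123, -3.137, 0.003]
wrist_force: [-4.5, -6.4, 7.8]
finger_gap: 0.0266
gripper_force: 49.4
```

Request:
{"api": "carry_out", "payload": {"increments": [{"dx":-0.001,"dy":0,"dz":0,"wx":0,"wy":0,"wz":0},{"dx":-0.0015,"dy":0,"dz":0,"wx":0,"wy":0,"wz":0},{"dx":-0.002,"dy":0,"dz":0,"wx":0,"wy":0,"wz":0},{"dx":-0.002,"dy":0,"dz":0,"wx":0,"wy":0,"wz":0}]}}

```text
time_s: 19.45
position: [0.5586, -0.0432, 0.0895]
tcp_rot: [0.123, -3.137, 0.003]
wrist_force: [-4.2, -5.5, 7.6]
finger_gap: 0.0262
gripper_force: 49.4
```

Request:
{"api": "carry_out", "payload": {"increments": [{"dx":-0.0005,"dy":0,"dz":0,"wx":0,"wy":0,"wz":0},{"dx":-0.001,"dy":0,"dz":0,"wx":0,"wy":0,"wz":0},{"dx":-0.0015,"dy":0,"dz":0,"wx":0,"wy":0,"wz":0},{"dx":-0.0015,"dy":0,"dz":0,"wx":0,"wy":0,"wz":0}]}}

```text
time_s: 19.85
position: [0.5591, -0.0431, 0.0895]
tcp_rot: [0.124, -3.135, 0.003]
wrist_force: [-6.2, -6.2, 8.5]
finger_gap: 0.0266
gripper_force: 49.6
```

Request:
{"api": "carry_out", "payload": {"increments": [{"dx":-0.0005,"dy":0,"dz":0,"wx":0,"wy":0,"wz":0},{"dx":-0.001,"dy":0,"dz":0,"wx":0,"wy":0,"wz":0},{"dx":-0.0015,"dy":0,"dz":0,"wx":0,"wy":0,"wz":0},{"dx":-0.0015,"dy":0,"dz":0,"wx":0,"wy":0,"wz":0}]}}

```text
time_s: 20.25
position: [0.5597, -0.0431, 0.0895]
tcp_rot: [0.124, -3.134, 0.002]
wrist_force: [-8.0, -6.9, 10.2]
finger_gap: 0.0265
gripper_force: 49.7
```

Request:
{"api": "carry_out", "payload": {"increments": [{"dx":-0.001,"dy":0,"dz":0,"wx":0,"wy":0,"wz":0},{"dx":-0.002,"dy":0,"dz":0,"wx":0,"wy":0,"wz":0},{"dx":-0.002,"dy":0,"dz":0,"wx":0,"wy":0,"wz":0}]}}

```text
time_s: 20.55
position: [0.56, -0.043, 0.0895]
tcp_rot: [0.124, -3.131, 0.002]
wrist_force: [-10.5, -7.9, 12.8]
finger_gap: 0.0262
gripper_force: 49.9
```

Request:
{"api": "carry_out", "payload": {"increments": [{"dx":-0.001,"dy":0,"dz":0,"wx":0,"wy":0,"wz":0},{"dx":-0.002,"dy":0,"dz":0,"wx":0,"wy":0,"wz":0},{"dx":-0.002,"dy":0,"dz":0,"wx":0,"wy":0,"wz":0}]}}

```text
time_s: 20.85
position: [0.5602, -0.043, 0.0895]
tcp_rot: [0.125, -3.128, 0.002]
wrist_force: [-12.1, -9.0, 13.6]
finger_gap: 0.026
gripper_force: 50.1
```

Request:
{"api": "carry_out", "payload": {"increments": [{"dx":-0.002,"dy":0,"dz":0,"wx":0,"wy":0,"wz":0},{"dx":-0.004,"dy":0,"dz":0,"wx":0,"wy":0,"wz":0},{"dx":-0.004,"dy":0,"dz":0,"wx":0,"wy":0,"wz":0},{"dx":-0.004,"dy":0,"dz":0,"wx":0,"wy":0,"wz":0}]}}

```text
time_s: 21.25
position: [0.5609, -0.0429, 0.0895]
tcp_rot: [0.126, -3.122, 0.002]
wrist_force: [-16.3, -12.2, 18.3]
finger_gap: 0.0265
gripper_force: 50.5
```

Request:
{"api": "carry_out", "payload": {"increments": [{"dx":0.002,"dy":0,"dz":0,"wx":0,"wy":0,"wz":0},{"dx":0.004,"dy":0,"dz":0,"wx":0,"wy":0,"wz":0},{"dx":0.006,"dy":0,"dz":0,"wx":0,"wy":0,"wz":0}]}}

```text
time_s: 21.55
position: [0.5606, -0.043, 0.0895]
tcp_rot: [0.124, -3.133, 0.002]
wrist_force: [-5.8, -5.6, 8.7]
finger_gap: 0.0264
gripper_force: 49.6
```

Request:
{"api": "carry_out", "payload": {"increments": [{"dx":0,"dy":0,"dz":0,"wx":0,"wy":0,"wz":0},{"dx":0,"dy":0,"dz":0,"wx":0,"wy":0,"wz":0},{"dx":0,"dy":0,"dz":0,"wx":0,"wy":0,"wz":0},{"dx":0,"dy":0,"dz":-0.02,"wx":0,"wy":0,"wz":0},{"dx":0,"dy":0,"dz":-0.06,"wx":0,"wy":0,"wz":0},{"dx":0,"dy":0,"dz":-0.11,"wx":0,"wy":0,"wz":0},{"dx":0,"dy":0,"dz":-0.16,"wx":0,"wy":0,"wz":0},{"dx":0,"dy":0,"dz":-0.2,"wx":0,"wy":0,"wz":0}], "gripper": 0.18}}

```text
time_s: 22.35
position: [0.5645, -0.0413, 0.2506]
tcp_rot: [-0.123, 3.137, -0.0]
wrist_force: [-0.6, 0.4, 0.8]
finger_gap: 0.0505
gripper_force: 0.0
```

Request:
{"api": "carry_out", "payload": {"increments": [{"dx":0.03,"dy":0.05,"dz":0,"wx":0,"wy":0,"wz":0},{"dx":0.06,"dy":0.1,"dz":0,"wx":0,"wy":0,"wz":0},{"dx":0.09,"dy":0.15,"dz":0,"wx":0,"wy":0,"wz":0},{"dx":0.11,"dy":0.2,"dz":0,"wx":0,"wy":0,"wz":0},{"dx":0.11,"dy":0.25,"dz":0,"wx":0,"wy":0,"wz":0},{"dx":0.11,"dy":0.29,"dz":0,"wx":0,"wy":0,"wz":0},{"dx":0.11,"dy":0.3,"dz":0,"wx":0,"wy":0,"wz":0}]}}

```text
time_s: 23.05
position: [0.4568, 0.1938, 0.2485]
tcp_rot: [-0.129, 3.139, 0.002]
wrist_force: [0.7, -0.8, 0.1]
finger_gap: 0.0504
gripper_force: 0.0
```

Run:
```python
from h import *
a=env.camera('top');b=env.camera('scene')
A=cv2.resize(a['color'][145:245,205:295],(450,500),interpolation=cv2.INTER_CUBIC)
B=cv2.resize(b['color'][150:270,200:284],(350,500),interpolation=cv2.INTER_CUBIC)
cv2.imwrite('pics/c7.png',np.hstack([A,B])[:,:,::-1])
hsv=cv2.cvtColor(a['color'],cv2.COLOR_RGB2HSV);m=cv2.inRange(hsv,(15,150,100),(32,255,255))
n,l,s,ce=cv2.connectedComponentsWithStats(m)
for i in range(1,n):
    if s[i,4]>20: print(ce[i].round(1),ray(a,*ce[i],.09).round(4))
```

```text
[369.5 146.5] [ 0.7247 -0.3795  0.09  ]
[388.  165.8] [ 0.6704 -0.4302  0.09  ]
[248.5 203.8] [ 0.5604 -0.042   0.09  ]
[370.7 245.5] [ 0.4495 -0.3768  0.09  ]
```

View pics/c7.png

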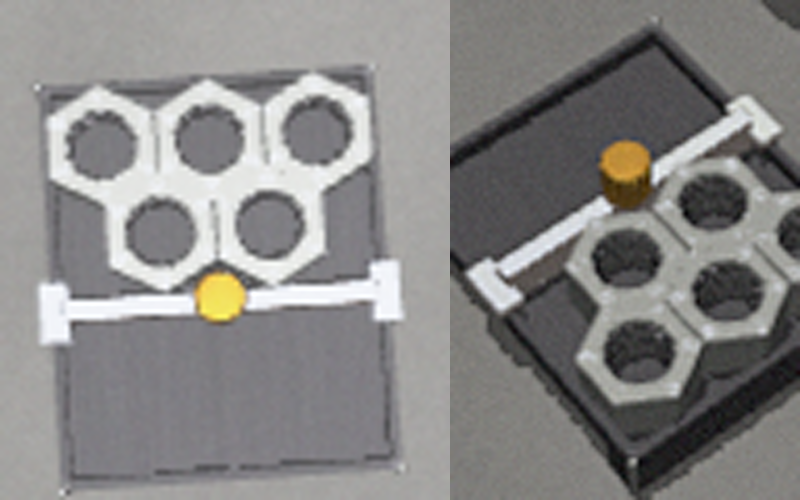

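The picture shows all five nuts in one tight honeycomb. The nested pair is at left crop (162,232) and (268,224), and the bar is up against their corners with its knob at (220,297). The arm is clear, so I'm handing in.

```bash
python3 -c "
from station import env
print(env.finish_job())"
```

```text
the job is handed in; nothing more can be done
None
```

Both steel nuts are set flat in the two hollows of the row, the keeper bar is pushed up snug against them and released, and the job was handed in at about 23 s; the hand-in returned no verdict.

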